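# Lock the tin mixer's drive collar with its index pin

### The job

Lock the paint-tin mixer for cleaning: stand the red-headed lock pin in the yellow-ringed guide hole and let go, so that it rests on the hidden collar inside. Then turn the steel grip bar either way until one of the collar's index holes comes under the pin and it drops in, and finally push the pin fully home, its head flat on the cover, and leave it there. Work by feel: force the pin neither down nor sideways against the collar, and leave the tin, cup and spatula alone.

Things in the scene. Friction and masses are not known exactly. Their poses are not given: they have to be found in the camera images.
- mixer: Fixed square mixer drive, 212 x 212 mm, blue walls, grey flat cover with its top 62 mm above the table; control panel on the front (-x) wall, motor on the far (+x) wall out to 191 mm from the centre, its terminal box up to 103 mm high at x = 125 to 175 mm. Origin: centre of the underside; z up, x from panel to motor. Guide hole 80 mm from the centre along -y.
- collar_top (a point): Point under the guide, out of sight, on top of the index collar, 20 mm below the cover's top. The collar is a ring 10 mm thick inside the mixer that turns with the hub; on its 80 mm radius, which passes under the guide, it has four 13.5 mm holes 90 deg apart, slightly chamfered. Their angle to the grip bar differs each time and is marked nowhere. This point is fixed to the mixer.
- keeper_top (a point): Point under the guide, out of sight, 36 mm below the cover's top: starting level of a friction keeper under the collar. It stops the falling pin with its head 10 mm above the cover; pushing the pin down the last 10 mm, until the head meets the cover, takes about 6 N, and it does not spring back. Point fixed to the mixer.
- guide (a point): Centre of the guide hole's mouth, at the level of the cover's top: round hole of 13.5 mm, small chamfer, 18 mm deep through the cover, yellow ring around it. Origin on the hole's axis; axes as the mixer's.
- hub: Brass hub disc, 87 mm wide, with an upright steel grip bar; turns without end about the vertical (friction about 0.1 N m), stays where left. Origin: on the turning axis at table level; x along the bar, z up. No index hole is under the guide at the start: 0.25 to 1.32 rad of turning, either way, brings one there. With the pin in a hole it is locked within about 0.02 rad either way.
- hub_grip (a point): Point to grip: on the turning axis, in the middle of the grip bar, 95 mm above the table. The bar is 60 mm long (x), 16 mm thick (y), its top 111 mm above the table, its sides free down to 72 mm. Axes as the hub's.
- pin: Loose lock pin, 0.10 to 0.16 kg, standing upright in its rest: steel shank 12 mm thick, 46 mm long, 2 mm chamfer at the tip, under a red round head 24 mm thick, 32 mm high. Origin: centre of the tip; z up to the head. In the guide on the collar its head's underside is 26 mm above the cover; dropped in a hole 10 mm; home 0.
- pin_top (a point): Centre of the top of the pin's red head, 78 mm above the tip.
- pin_rest: Fixed black block, 56 x 56 x 40 mm, with a 15 mm hole in its top in which the pin stands loosely, tip 6 mm above the table, head's underside 52 mm above the table. Origin: centre of the underside.
- tin: Bystander: closed paint tin, 100 mm thick, 126 mm high, silver and white with a yellow band. Origin: centre of the underside.
- cup: Bystander: white plastic mixing cup, 76 mm wide at the rim, 85 mm high. Origin: centre of the underside.
- spatula: Bystander: spatula about 200 mm long, lying along its x axis, handle to -x. Origin: on its underside.
Not all that is in view belongs to the job. There is more than one size of the pin; the job needs the smaller.

How it is judged:
On the way, in this order (a step that is already met when the one before it is completed fails the run):
1. the pin stands in the guide hole on the collar (tip 14 to 26 mm below the cover's top, within 4 mm of the hole's axis) (z of pin in the frame of mixer between 0.036 and 0.048 m and horizontal distance between pin and guide below 0.004 m), for 0.2 s.
2. a collar hole has come under the pin and the pin has dropped into it (tip more than 32 mm below the cover's top) (z of pin in the frame of mixer below 0.03 m and horizontal distance between pin and guide below 0.004 m), for 0.1 s.
At the end, for the whole second after the job is handed in: The pin is home through guide and collar: its head within 2.5 mm of the cover, its tip within 4 mm of the guide's axis, the pin upright within 0.1 rad, pin and hub at rest (z of pin in the frame of mixer below 0.0185 m and horizontal distance between pin and guide below 0.004 m and angle between pin's own z axis and vertical below 0.1 rad and linear speed of pin below 0.01 m/s and angular speed of hub below 0.05 rad/s); the robot touches nothing.
It fails at once if the pin is forced against the collar with more than 30 N, down on it or sideways by turning the locked hub (contact force between pin and hub above 30 N).
It fails at once if the pin's head is rammed on the mixer with more than 60 N (contact force between pin and mixer above 60 N).
It fails at once if the tin is moved by more than 30 mm (distance of tin from where it was at the start of the episode above 0.03 m).
It fails at once if the cup is moved by more than 30 mm (distance of cup from where it was at the start of the episode above 0.03 m).
It fails at once if the spatula is moved by more than 30 mm (distance of spatula from where it was at the start of the episode above 0.03 m).
It also fails if it takes over 72 s, if anything falls off the work surface, if the arm or the gripper's body presses on something with over 40 N, if the wrist force passes 120 N, or if a joint passes its speed limit or range.

### The arm

A 7-joint arm with a two-finger parallel gripper is mounted at the origin on the work surface. World frame = base frame: x ahead of the robot, y to its left, z up, the work surface at z = 0. Lengths are in m, angles in rad, forces in N, time in s.
With the tool pointing down it reaches from about 0.35 to 0.9 m from the base axis. Payload 19.9 kg.
Tool frame: the origin (TCP) lies at the very end of the fingers, on their centre line; the grasp point (between the pads) lies 19 mm behind it; z points along the fingers, y is the direction in which the jaws open and shut (so a half turn about z gives the same grasp; the last joint's range is limited). The gripper opens to 94 mm and grips with 3 to 60 N. Pads are 16 mm wide; open, the fingers measure 119 mm over their backs; the gripper's body (75 mm by 177 mm) begins 78 mm behind the grasp point.
Start: joints at [-1.333, 0.417, -0.01, 1.614, 0.005, 1.111, -0.053], TCP at [0.173, 0.601, 0.205] pointing down, gripper open.
Joint ranges: [-2.81, 2.81], [-0.39, 2.02], [-1.27, 1.25], [0.06, 2.57], [-1.19, 4.33], [0.19, 2], [-2.82, 2.82]. Speed limits (rad/s): [1.89, 1.89, 2.39, 2.39, 3.01, 3.01, 3.01].

### API

Orientations are given as a unit quaternion [w, x, y, z].
In Python, from plant import get_state, imaging, r gives the robot as it stands.
- The arm moves only by the tool send_rows, never from a script. Its argument "increments" is text: rows parted by semicolons, each of 7 numbers parted by spaces: the turn, a rotation vector about the world's x, y, z in rad, then the shift along the world's x, y, z in m, then the opening, from 0 (shut) to 1 (fully open). A call has 1 to 12 rows; each row is the pose to reach, as a shift and turn from the pose measured when the call began; what a row does not reach only later rows make up. A row lasts 1/10 s, in which the tool goes at most 50 mm and 8.59 degrees, less where a joint would pass 70% of its speed; a pose out of reach is approached as far as the arm can. A call with a gripper value outside its range is refused whole. The fingers move at their own pace and stop on an object; "grip_force" is the grip in N (left out, the last holds). Time passes only in rows, so rows that repeat a pose let the fingers close. It gives the time, the measured TCP pose, the force and the opening at its end, in the units of the state.
- get_state(): the state, without advancing time (a new reading comes with each control period).
- imaging.camera(name): name is "scene" or "top" or "wrist"; returns the picture (480x640x3 uint8, blue, green, red); there is no depth.
- imaging.camera_params(name): a dict with "mtx" (3x3 intrinsics, pixels), "R" (3x3) and "t" (3): a world point X has camera coordinates R X + t. Camera axes: x right, y down, z forward; pixel columns grow to the right and rows downward; lengths in m; the calibration is good to about 2 mm. The wrist camera is an equidistant fisheye: a pixel r from the principal point sees the ray r / f radians off the axis. A picture is of the moment at which its call begins: read the wrist's pose just before it. camera_params takes no time and is no camera call; for the wrist camera it gives the pose at the moment of the call.
- r.sign_off(): hands the job in, once; it reports no verdict.
The state is a dict: "clock": time; "qpos": joint angles; "joint_velocities": joint speeds; "joint_efforts": joint torques, N m; "tool_pos": TCP position; "ee_rot": TCP orientation; "contact_force": force on the tool from outside, world axes, zero at the start; "wrist_torque": the same for the moment, N m; "gripper_width": finger opening in m.
Only numpy, scipy, OpenCV 4.12 (cv2) and the standard library are available. Lean on these libraries where they do the work, as an engineer would, in place of code of your own. Each camera call takes 0.05 s, during which the arm holds its last target. There are 200 camera calls.

## Working session

There is one attempt and no reset: what is moved stays moved. The work goes in short steps, Python scripts to look and compute and a tool call to move; the robot and the scene stay as the last step left them, time stands still between calls to the robot, and variables do not carry over. Pictures are saved under pics/ and viewed, about 8 in all and at most 12, crops included, and the job is handed in when it is done.

Besides the shell and the picture viewer there is one more tool, called after ">>>" as name(argument=value, ...), one argument or row to a line, values as JSON. send_rows: Moves the arm, as the interface text tells. Its arguments: {"type":"object","properties":{"increments":{"type":"string"},"grip_force":{"type":"number"}},"required":["increments"]}

```bash
mkdir -p pics; ls
cat > h.py <<'E'
from plant import get_state, imaging, r
import numpy as np, cv2
def ray(name,u,v):
    p=imaging.camera_params(name);K=np.array(p["mtx"]);R=np.array(p["R"]);t=np.array(p["t"])
    x=(u-K[0,2])/K[0,0];y=(v-K[1,2])/K[1,1]
    if name=="wrist":
        th=np.hypot(x,y);s=np.sin(th)/max(th,1e-9);d=np.array([x*s,y*s,np.cos(th)])
    else: d=np.array([x,y,1.])
    return -R.T@t, R.T@d
def at(name,u,v,z):
    o,d=ray(name,u,v);return (o+d*(z-o[2])/d[2]).round(4)
def blobs(name,im,lo,hi,amin=30):
    m=cv2.inRange(cv2.cvtColor(im,cv2.COLOR_BGR2HSV),np.array(lo),np.array(hi))
    n,l,s,c=cv2.connectedComponentsWithStats(m)
    return [(s[i].tolist(),c[i].round(1).tolist()) for i in range(1,n) if s[i,4]>amin],l
E
python3 - <<'E'
from h import *
print(get_state())
for n in("top","scene"):
    im=imaging.camera(n);cv2.imwrite(f"pics/{n}0.png",im)
    p=imaging.camera_params(n);print(n,p, -np.array(p["R"]).T@p["t"])
E
```

```text
pics
{'clock': 0.0, 'qpos': array([-1.3324993 ,  0.41797068, -0.01028829,  1.61415422,  0.00469272,
        1.11068167, -0.05300429]), 'joint_velocities': array([-1.52783476e-04, -7.90306014e-05, -1.65223355e-03,  1.12137960e-03,
       -3.67016648e-04,  1.14249164e-03, -1.73370350e-03]), 'joint_efforts': array([-1.06748530e-04, -8.51269841e+01,  6.38765451e-01, -4.25966620e+01,
       -4.88332892e-02,  1.88287284e-02,  1.40506399e-04]), 'tool_pos': array([0.17251833, 0.60034044, 0.20483579]), 'ee_rot': array([-3.85978413e-05,  1.39448936e-01,  9.90229085e-01, -5.93864359e-04]), 'contact_force': array([-0.35976605,  0.63623539, -0.11496746]), 'wrist_torque': array([-0.00512217, -0.07186016, -0.05716865]), 'gripper_width': 0.0938449713399009}
top {'mtx': array([[481.58133313,   0.        , 326.61997795],
       [  0.        , 481.58133313, 248.07446427],
       [  0.        ,   0.        ,   1.        ]]), 'R': array([[-0.01550419, -0.99971414, -0.01820027],
       [-0.994385  ,  0.01732211, -0.1043955 ],
       [ 0.10468092,  0.01647951, -0.99436931]]), 't': array([0.0097499 , 0.55035414, 1.15289095])} [ 0.42672937 -0.01878525  1.20403133]
scene {'mtx': array([[463.44219017,   0.        , 318.30676523],
       [  0.        , 463.44219017, 235.60845834],
       [  0.        ,   0.        ,   1.        ]]), 'R': array([[-0.81842987,  0.57410806,  0.02392675],
       [ 0.32163084,  0.49221743, -0.80887305],
       [-0.4761577 , -0.65431028, -0.5874963 ]]), 't': array([ 0.42436125, -0.09249799,  1.37146321])} [1.03009289 0.69926239 0.72075685]
```

View pics/top0.png

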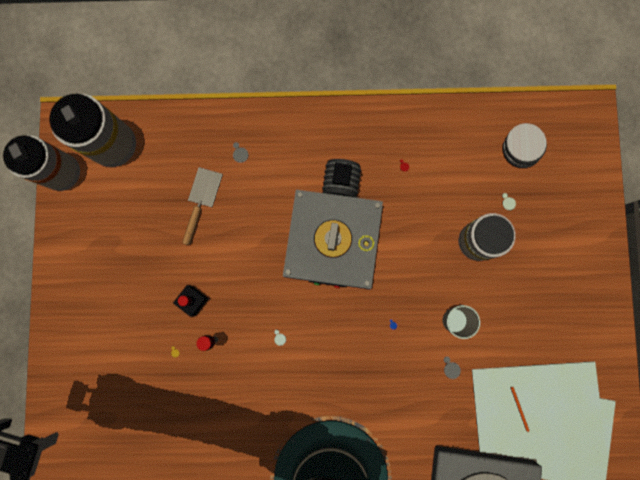

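View pics/scene0.png

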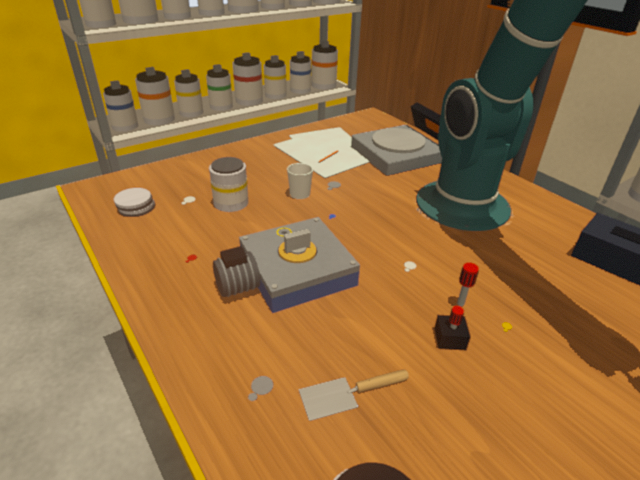

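The top view shows the pin in its black rest with its head at (184,300), and the larger decoy standing free at (205,343). The mixer hub is at (333,238) and the yellow guide at (366,243). The motor points to +x, and the tin (488,238), cup (462,321) and spatula (200,205) are out of the way.

Run:
```python
from h import *
im=cv2.imread("pics/top0.png"); sc=cv2.imread("pics/scene0.png")
R=blobs("top",im,(0,180,90),(4,255,255))[0]+blobs("top",im,(174,180,90),(180,255,255))[0]
print("red",R)
for s,c in R: print(c,at("top",*c,0.084))
print("scene red",[ (s,c) for s,c in blobs("scene",sc,(0,180,90),(4,255,255))[0] if c[0]>400])
print("Y",[(s,c) for s,c in blobs("top",im,(15,100,80),(35,255,255))[0] if 280<c[0]<390 and 180<c[1]<300])
print("guide",at("top",366,243,.062)); print("hub",at("top",333,238.5,.064))
# grip bar and cover crops
c=cv2.resize(im[170:300,270:400],None,fx=4.5,fy=4.5,interpolation=cv2.INTER_CUBIC)
g=cv2.cvtColor(im,cv2.COLOR_BGR2HSV)
m=((g[...,1]<60)&(g[...,2]>60)).astype(np.uint8);m[:180]=0;m[300:]=0;m[:,:270]=0;m[:,400:]=0
cs=max(cv2.findContours(m,0,2)[0],key=cv2.contourArea)
b=cv2.boxPoints(cv2.minAreaRect(cs));print("cover",b.tolist())
for p in b: print(at("top",*p,.062))
cv2.imwrite("pics/c1.png",c)
```

```text
red [([400, 160, 9, 11, 64], [403.8, 165.7]), ([178, 296, 10, 10, 82], [182.5, 300.5]), ([197, 336, 14, 15, 151], [203.3, 343.1])]
[403.8, 165.7] [ 0.7381 -0.1865  0.084 ]
[182.5, 300.5] [0.4279 0.3368 0.084 ]
[203.3, 343.1] [0.3297 0.2871 0.084 ]
scene red [([461, 263, 17, 24, 217], [469.2, 273.1]), ([451, 306, 12, 19, 136], [456.7, 314.0])]
Y [([314, 220, 38, 37, 807], [332.6, 238.7]), ([358, 235, 17, 16, 109], [365.7, 242.5])]
guide [ 0.5575 -0.0939  0.062 ]
hub [ 0.5694 -0.0155  0.064 ]
cover [[282.5382080078125, 276.3247375488281], [294.7373046875, 188.49130249023438], [382.84326171875, 200.72824096679688], [370.6441650390625, 288.5616760253906]]
[0.4813 0.1058 0.062 ]
[0.6932 0.075  0.062 ]
[ 0.6591 -0.1368  0.062 ]
[ 0.4491 -0.1023  0.062 ]
```

View pics/c1.png

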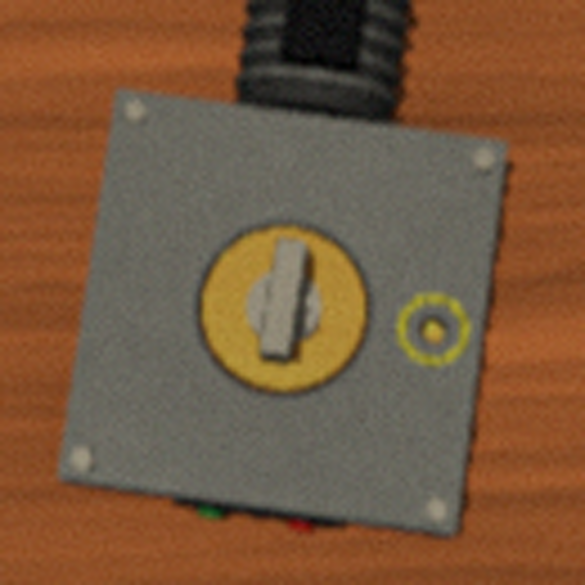

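The crop shows the bar running almost along world x, with its top centre near (334,237) in the full image, and the guide hole at (366,243). Mixer yaw is about -0.147. Next I triangulate the two pin heads.

Run:
```python
from h import *
def tri(a,b):
    (o1,d1),(o2,d2)=ray("top",*a),ray("scene",*b)
    A=np.stack([d1,-d2],1);s=np.linalg.lstsq(A,o2-o1,rcond=None)[0]
    p,q=o1+d1*s[0],o2+d2*s[1];return (p+q)/2,np.linalg.norm(p-q)
print("pin head",tri((183.5,300.5),(456.7,315)))
print("decoy",tri((204.5,343.1),(469.5,274)))
y=-.147;print(0.5707+.08*np.sin(y),-.0146-.08*np.cos(y))
```

```text
pin head (array([0.42794897, 0.33870427, 0.07030076]), np.float64(0.00012741055394428386))
decoy (array([0.33008947, 0.282905  , 0.08900781]), np.float64(0.00010257947964334516))
0.5589823079025467 -0.09373719537555826
```

>>> send_rows(
  increments="0 0 0.14 0.03 -0.03 0 0.6;0 0 0.27 0.06 -0.06 0 0.6;0 0 0.4 0.1 -0.1 0 0.6;0 0 0.54 0.14 -0.14 0 0.6;0 0 0.54 0.17 -0.17 0 0.6;0 0 0.54 0.2 -0.2 0 0.6;0 0 0.54 0.22 -0.22 0 0.6;0 0 0.54 0.23 -0.24 0 0.6;0 0 0.54 0.23 -0.24 0 0.6",
)

```text
clock: 1.0
tool_pos: [0.4043, 0.3575, 0.2047]
ee_rot: [0.0, -0.128, 0.992, -0.001]
contact_force: [-0.1, -0.1, 0.2]
gripper_width: 0.0564
```

Run:
```python
from h import *
P=imaging.camera_params("wrist");print(P["mtx"],-np.array(P["R"]).T@P["t"])
im=imaging.camera("wrist");cv2.imwrite("pics/w1.png",im)
R=blobs("wrist",im,(0,160,60),(5,255,255))[0]+blobs("wrist",im,(172,160,60),(180,255,255))[0]
for s,c in R: print(s,c,at("wrist",*c,0.084))
```

```text
[[371.64829954   0.         322.33555917]
 [  0.         371.64829954 236.74755938]
 [  0.           0.           1.        ]] [0.32860476 0.33784183 0.382802  ]
[227, 101, 48, 44, 1451] [248.9, 122.4] [0.3327 0.2792 0.084 ]
[15, 182, 11, 7, 57] [19.9, 184.9] [0.4361 0.0403 0.084 ]
[279, 229, 28, 35, 666] [292.5, 248.0] [0.4259 0.3386 0.084 ]
```

View pics/w1.png

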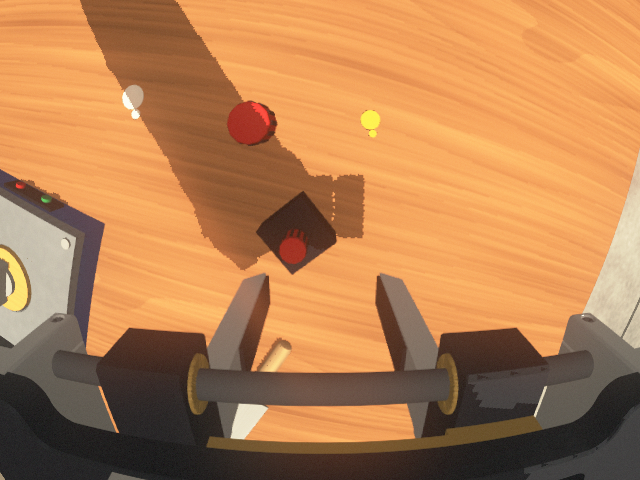

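The wrist view shows the wanted head's top disc at about (292,250) above the black rest. The larger decoy is at (250,122), well clear. I move over the pin and descend.

>>> send_rows(
  increments="0 0 0 0.012 -0.01 -0.02 0.6;0 0 0 0.023 -0.02 -0.05 0.6;0 0 0 0.023 -0.02 -0.08 0.6;0 0 0 0.023 -0.02 -0.095 0.6;0 0 0 0.023 -0.02 -0.1 0.6;0 0 0 0.023 -0.02 -0.1 0.6",
)

```text
clock: 1.65
tool_pos: [0.4254, 0.3399, 0.1045]
ee_rot: [-0.0, -0.129, 0.992, -0.001]
contact_force: [-0.1, 0.5, -0.3]
gripper_width: 0.0563
```

Run:
```python
from h import *
s=get_state();print(s["tool_pos"])
im=imaging.camera("wrist");cv2.imwrite("pics/w2.png",im)
g=cv2.cvtColor(im,cv2.COLOR_BGR2HSV)
for lo in (60,110,150):
    R=blobs("wrist",im,(0,160,lo),(5,255,255))[0]+blobs("wrist",im,(172,160,lo),(180,255,255))[0]
    for s,c in R:
        if s[4]>300: print(lo,s,c,at("wrist",*c,0.084))
cv2.imwrite("pics/w2c.png",cv2.resize(im[150:400,200:440],None,fx=2,fy=2))
```

```text
[0.42543355 0.33994687 0.10448244]
60 [220, 50, 73, 69, 3726] [255.1, 84.3] [0.3329 0.2781 0.084 ]
60 [296, 244, 41, 53, 1513] [316.0, 272.4] [0.4268 0.3361 0.084 ]
110 [220, 50, 73, 69, 3712] [255.1, 84.2] [0.3329 0.2781 0.084 ]
110 [296, 245, 41, 52, 1431] [316.1, 273.5] [0.4275 0.3363 0.084 ]
150 [220, 50, 73, 66, 3581] [254.8, 83.2] [0.3324 0.2778 0.084 ]
150 [297, 260, 39, 37, 1114] [316.1, 277.7] [0.43  0.337 0.084]
```

View pics/w2c.png

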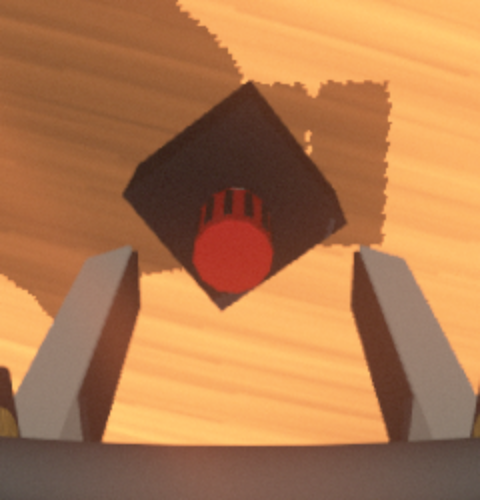

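The head disc is centred at (316,278), which puts the pin at (0.430, 0.337). It is between the jaws and slightly left of centre. I correct, descend and grip.

>>> send_rows(
  increments="0 0 0 0.0045 -0.003 -0.01 0.6;0 0 0 0.0045 -0.003 -0.03 0.6;0 0 0 0.0045 -0.003 -0.047 0.6;0 0 0 0.0045 -0.003 -0.053 0.6;0 0 0 0.0045 -0.003 -0.053 0.6;0 0 0 0.0045 -0.003 -0.053 0.15;0 0 0 0.0045 -0.003 -0.053 0.15;0 0 0 0.0045 -0.003 -0.053 0.15;0 0 0 0.0045 -0.003 -0.053 0.15;0 0 0 0.0045 -0.003 -0.053 0.15",
  grip_force=20,
)

```text
clock: 2.7
tool_pos: [0.4305, 0.3372, 0.0525]
ee_rot: [0.0, -0.129, 0.992, -0.0]
contact_force: [-0.7, -0.5, 2.6]
gripper_width: 0.0236
```

>>> send_rows(
  increments="0 0 0 0 0 0.01 0.15;0 0 0 0 0 0.04 0.15;0 0 0 0 0 0.08 0.15;0 0 0 0 0 0.12 0.15;0 0 0 0 0 0.15 0.15;0 0 -0.1 0.01 -0.04 0.16 0.15;0 0 -0.2 0.03 -0.09 0.16 0.15;0 0 -0.3 0.045 -0.14 0.16 0.15;0 0 -0.38 0.06 -0.19 0.16 0.15;0 0 -0.38 0.07 -0.24 0.16 0.15;0 0 -0.38 0.08 -0.28 0.16 0.15;0 0 -0.38 0.09 -0.31 0.16 0.15",
)

```text
clock: 3.9
tool_pos: [0.5205, 0.0235, 0.2134]
ee_rot: [0.001, 0.062, 0.998, -0.001]
contact_force: [0.6, 0.5, -1.4]
gripper_width: 0.0234
```

>>> send_rows(
  increments="0 0 0 0.01 -0.04 0 0.15;0 0 0 0.02 -0.07 0 0.15;0 0 0 0.025 -0.085 0 0.15;0 0 0 0.025 -0.085 0 0.15;0 0 0 0.025 -0.085 0 0.15;0 0 0 0.025 -0.085 0 0.15",
)

```text
clock: 4.5
tool_pos: [0.5453, -0.0603, 0.2137]
ee_rot: [0.001, 0.061, 0.998, -0.0]
contact_force: [0.5, -1.2, -2.1]
gripper_width: 0.0236
```

Run:
```python
from h import *
s=get_state();print(s["clock"],s["tool_pos"],s["contact_force"],s["ee_rot"])
im=imaging.camera("wrist");cv2.imwrite("pics/w3.png",im)
B=blobs("wrist",im,(18,90,80),(35,255,255),60)[0]
for s,c in B: print(s,c,at("wrist",*c,.062))
```

```text
4.5 [ 0.54534479 -0.0603465   0.21367319] [ 0.47528733 -1.2425486  -2.1099228 ] [ 5.62524609e-04  6.12672789e-02  9.98121212e-01 -2.22887106e-04]
[379, 198, 41, 86, 1806] [401.5, 237.8] [0.5713 0.0113 0.062 ]
[610, 199, 24, 69, 288] [622.3, 234.4] [0.602  0.2922 0.062 ]
[328, 218, 20, 34, 513] [337.8, 235.6] [ 0.5619 -0.0479  0.062 ]
[269, 220, 41, 40, 563] [288.9, 239.6] [ 0.5602 -0.0933  0.062 ]
[34, 232, 56, 81, 728] [73.0, 262.5] [ 0.5568 -0.3434  0.062 ]
[334, 261, 32, 17, 247] [346.7, 269.3] [ 0.596  -0.0432  0.062 ]
[373, 359, 13, 61, 371] [380.4, 389.8] [ 0.7477 -0.0192  0.062 ]
[260, 364, 12, 56, 262] [263.4, 395.3] [ 0.74   -0.1522  0.062 ]
[361, 426, 114, 27, 1266] [419.6, 440.2] [0.8465 0.0284 0.062 ]
[495, 428, 36, 11, 93] [515.8, 433.6] [0.8793 0.1717 0.062 ]
[168, 433, 116, 20, 860] [228.5, 443.2] [ 0.822  -0.2168  0.062 ]
```

View pics/w3.png

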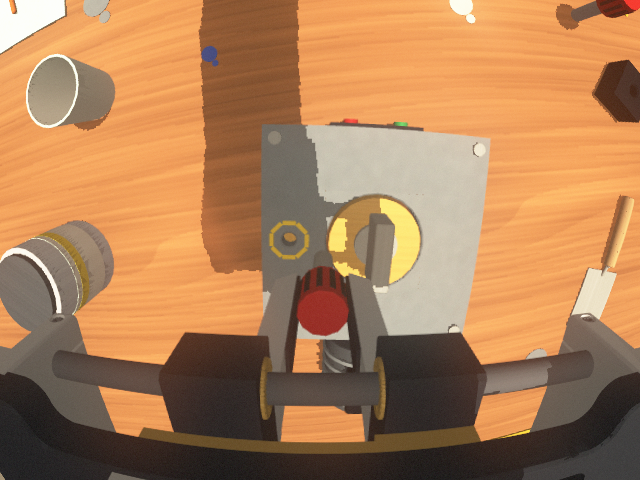

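The guide ring is at (289,240), the held head's disc at (322,312) and the hub disc centre near (375,239). Now I compare the head position in the same camera with the TCP.

Run:
```python
from h import *
im=cv2.imread("pics/w3.png");tcp=get_state()["tool_pos"]
for lo in (60,90,110,130):
    for s,c in blobs("wrist",im,(0,160,lo),(5,255,255),300)[0]+blobs("wrist",im,(172,160,lo),(180,255,255),300)[0]:
        if 280<c[0]<360: print(lo,s,c,at("wrist",*c,tcp[2]+.0315)-tcp)
print(at("wrist",322,312,tcp[2]+.0315)-tcp)
print("hub",at("wrist",374.5,239,.064),"edges",at("wrist",328,239,.064),at("wrist",421.5,239,.064))
# hole darkness centre
print("ring box centre",at("wrist",289,239.5,.062))
# bar side: mean angle from top-face edges
for p in ((377,213),(391,213),(365,283),(388,287)): print(at("wrist",*p,.111))
```

```text
60 [296, 266, 53, 69, 2320] [322.0, 305.6] [-0.00507829  0.00075068  0.03146475]
90 [296, 266, 53, 69, 2318] [322.0, 305.6] [-0.00507829  0.00075068  0.03146475]
110 [297, 266, 52, 69, 2241] [322.3, 306.2] [-0.00477829  0.00085068  0.03146475]
130 [297, 290, 51, 45, 1764] [322.3, 312.1] [-0.00177829  0.00055068  0.03146475]
[-0.00187829  0.00045068  0.03146475]
hub [ 0.5687 -0.0146  0.064 ] edges [ 0.5634 -0.0573  0.064 ] [0.5743 0.0301 0.064 ]
ring box centre [ 0.5601 -0.0932  0.062 ]
[ 0.5334 -0.0159  0.111 ]
[ 0.5347 -0.0049  0.111 ]
[ 0.5909 -0.0305  0.111 ]
[ 0.5971 -0.0116  0.111 ]
```

>>> send_rows(
  increments="0 0 0 0.005 -0.015 -0.01 0.15;0 0 0 0.01 -0.03 -0.03 0.15;0 0 0 0.0147 -0.0337 -0.06 0.15;0 0 0 0.0147 -0.0337 -0.08 0.15;0 0 0 0.0147 -0.0337 -0.09 0.15;0 0 0 0.0147 -0.0337 -0.094 0.15;0 0 0 0.0147 -0.0337 -0.094 0.15;0 0 0 0.0147 -0.0337 -0.094 0.15",
)

```text
clock: 5.35
tool_pos: [0.5606, -0.0939, 0.1207]
ee_rot: [0.001, 0.061, 0.998, -0.0]
contact_force: [-0.6, 0.1, -0.7]
gripper_width: 0.0234
```

Run:
```python
from h import *
s=get_state();print(s["clock"],s["tool_pos"],s["contact_force"])
w=imaging.camera("wrist");sc=imaging.camera("scene")
cv2.imwrite("pics/w4.png",w);cv2.imwrite("pics/s4.png",sc)
a=cv2.resize(w[150:350,240:400],(480,600));p=imaging.camera_params("scene")
X=np.array([.559,-.094,.07]);c=np.array(p["R"])@X+p["t"];uv=np.array(p["mtx"])@c;u,v=(uv[:2]/uv[2]).astype(int);print(u,v)
b=cv2.resize(sc[v-60:v+40,u-26:u+27],(318,600),interpolation=cv2.INTER_CUBIC)
cv2.imwrite("pics/m4.png",np.hstack([a,b]))
```

```text
5.35 [ 0.56057806 -0.0938791   0.12065112] [-0.57167058  0.13951401 -0.7413809 ]
283 229
```

View pics/m4.png

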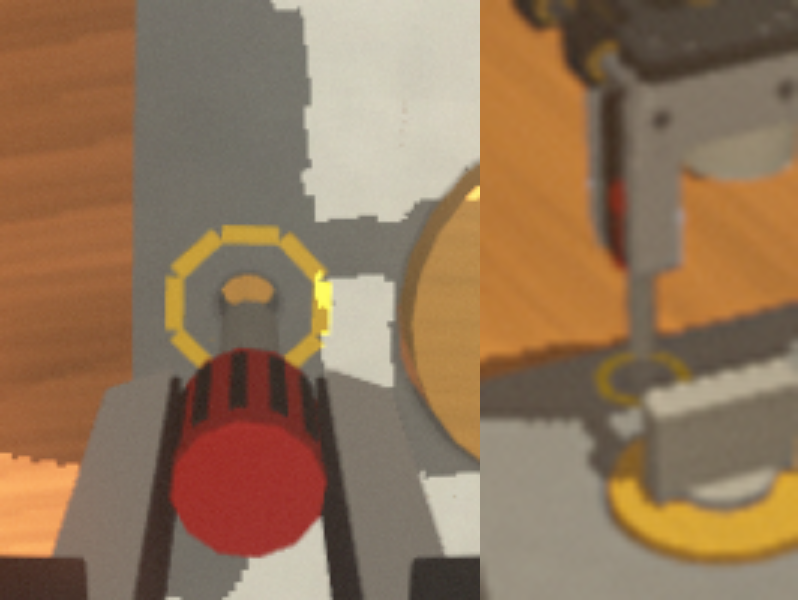

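The tip is over the ring and laterally centred: shank at crop column 249, ring at 248. The scene view agrees. I compute the fore-aft error.

Run:
```python
from h import *
t=get_state()["tool_pos"]
w=cv2.imread("pics/w4.png")
for s,c in blobs("wrist",w,(18,90,60),(35,255,255),20)[0]:
    if 280<c[0]<360 and 210<c[1]<290: print(s,c)
for v in (224.5,225.5): print("ring far edge",at("wrist",322.7,v,.062), "ring sides",at("wrist",295,251,.062),at("wrist",350,251,.062))
print("tip front edge",at("wrist",323,251.5,t[2]-.0465), at("wrist",323,251.5,t[2]-.0445))
print("hole front edge",at("wrist",323,150+272/3,.062)); print("head",at("wrist",323,150+488/3,t[2]+.0315))
```

```text
[295, 225, 56, 48, 791] [322.1, 245.2]
ring far edge [ 0.5418 -0.0912  0.062 ] ring sides [ 0.5577 -0.1119  0.062 ] [ 0.5622 -0.0752  0.062 ]
ring far edge [ 0.5424 -0.0913  0.062 ] ring sides [ 0.5577 -0.1119  0.062 ] [ 0.5622 -0.0752  0.062 ]
tip front edge [ 0.5563 -0.0928  0.0741] [ 0.5557 -0.0927  0.0761]
hole front edge [ 0.5528 -0.0923  0.062 ]
head [ 0.559  -0.0932  0.1521]
```

Aligned within about 1 mm. I lower it gently until the tip is just above the collar.

>>> send_rows(
  increments="0 0 0 0 0 -0.004 0.15;0 0 0 0 0 -0.008 0.15;0 0 0 0 0 -0.011 0.15;0 0 0 0 0 -0.014 0.15;0 0 0 0 0 -0.017 0.15;0 0 0 0 0 -0.02 0.15;0 0 0 0 0 -0.02 0.15",
)

```text
clock: 6.15
tool_pos: [0.5603, -0.094, 0.1001]
ee_rot: [0.001, 0.061, 0.998, -0.0]
contact_force: [-0.6, -1.2, -1.6]
gripper_width: 0.0238
```

>>> send_rows(
  increments="0 0 0 0 0 -0.003 0.15;0 0 0 0 0 -0.006 0.15;0 0 0 0 0 -0.009 0.15;0 0 0 0 0 -0.01 0.15;0 0 0 0 0 -0.01 0.15",
)

```text
clock: 6.65
tool_pos: [0.5602, -0.094, 0.0899]
ee_rot: [0.001, 0.061, 0.998, -0.0]
contact_force: [-0.5, -0.1, -2.2]
gripper_width: 0.0238
```

Inserted freely. I release, wait, then lift.

>>> send_rows(
  increments="0 0 0 0 0 0 0.3;0 0 0 0 0 0 0.4;0 0 0 0 0 0 0.4;0 0 0 0 0 0 0.4;0 0 0 0 0 0 0.4;0 0 0 0 0 0.02 0.4;0 0 0 0 0 0.06 0.4;0 0 0 0 0 0.1 0.4;0 0 0 -0.02 0.02 0.1 0.4;0 0 0 -0.02 0.06 0.1 0.4;0 0 0 0 0.078 0.1 0.4;0 0 0 0 0.078 0.1 0.4",
)

```text
clock: 7.85
tool_pos: [0.5616, -0.0126, 0.19]
ee_rot: [0.001, 0.059, 0.998, 0.0]
contact_force: [0.0, 0.3, -0.7]
gripper_width: 0.0373
```

Run:
```python
from h import *
s=get_state();print(s["clock"],s["tool_pos"],s["contact_force"],s["wrist_torque"],s["gripper_width"])
w=imaging.camera("wrist");sc=imaging.camera("scene")
cv2.imwrite("pics/w5.png",w);cv2.imwrite("pics/s5.png",sc)
for s,c in blobs("wrist",w,(0,160,60),(5,255,255),200)[0]: print("wr",s,c,at("wrist",*c,.12))
for s,c in blobs("scene",sc,(0,160,50),(5,255,255),10)[0]: 
    if 230<c[0]<330: print("sc",s,c)
b=cv2.resize(sc[165:265,250:340],(360,400),interpolation=cv2.INTER_CUBIC)
cv2.imwrite("pics/m5.png",np.hstack([cv2.resize(w[120:400,180:460],(400,400)),b]))
```

```text
7.85 [ 0.56163076 -0.01263845  0.19004175] [ 0.04361019  0.3366861  -0.68756529] [-0.02571103 -0.01206404 -0.03443826] 0.03728990857715305
wr [198, 246, 29, 25, 344] [210.5, 260.2] [ 0.5606 -0.0981  0.12  ]
sc [235, 76, 8, 5, 13] [238.5, 77.8]
sc [245, 76, 15, 5, 35] [252.4, 78.4]
sc [280, 211, 7, 7, 27] [283.1, 214.0]
```

View pics/m5.png

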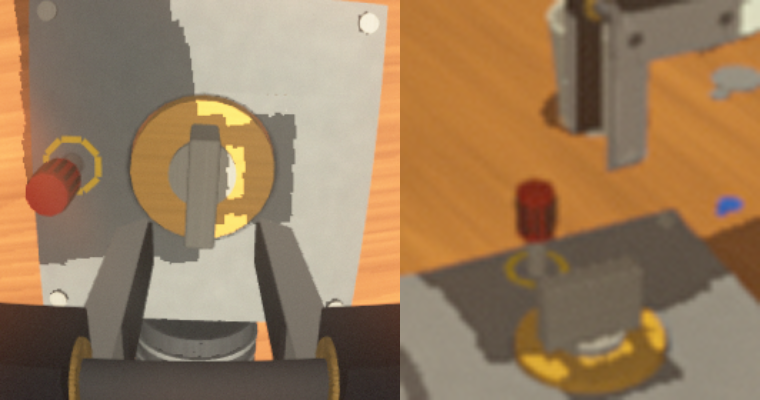

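The pin stands in the guide with its head well above the cover, i.e. on the collar. The bar's top face in the crop runs from (205,137) to (200,247).

Run:
```python
from h import *
f=lambda x,y,z=.111:at("wrist",180+.7*x,120+.7*y,z)
a,b=f(205,136),f(200,247);print(a,b,(a+b)/2,np.linalg.norm(a-b),np.arctan2(*(b-a)[[1,0]]))
print("hub disc",f(131,168,.064),f(274,168,.064),f(202,95,.064),f(202,240,.064))
```

```text
[ 0.5397 -0.0125  0.111 ] [ 0.599  -0.0224  0.111 ] [ 0.56935 -0.01745  0.111  ] 0.06012071190529934 -0.16542212558938077
hub disc [ 0.5642 -0.0601  0.064 ] [0.5746 0.025  0.064 ] [ 0.5259 -0.0124  0.064 ] [ 0.6158 -0.0236  0.064 ]
```

>>> send_rows(
  increments="0 0 -0.046 0.0095 -0.002 0 0.4;0 0 -0.046 0.0095 -0.002 0 0.4;0 0 -0.046 0.0095 -0.002 0 0.4;0 0 -0.046 0.0095 -0.002 0 0.4",
)

```text
clock: 8.35
tool_pos: [0.5692, -0.0184, 0.1897]
ee_rot: [0.001, 0.084, 0.996, -0.0]
contact_force: [-0.1, 0.3, 0.2]
gripper_width: 0.0374
```

Run:
```python
from h import *
s=get_state();print(s["clock"],s["tool_pos"],s["ee_rot"],s["qpos"])
w=imaging.camera("wrist");cv2.imwrite("pics/w6.png",w)
m=cv2.inRange(cv2.cvtColor(w,cv2.COLOR_BGR2HSV),np.array((12,130,60)),np.array((32,255,255)))
m[:180]=0;m[300:]=0;m[:,:250]=0;m[:,390:]=0
x,y,W,H=cv2.boundingRect(m);print(x,y,W,H)
for q in ((x,y+H/2),(x+W,y+H/2),(x+W/2,y),(x+W/2,y+H)): print(at("wrist",*q,.064))
```

```text
8.35 [ 0.56924992 -0.01838812  0.18971687] [ 5.30937623e-04  8.36300042e-02  9.96496645e-01 -4.19939417e-04] [-0.29778012  0.34618708  0.34284449  1.78226065 -0.13202568  1.03467189
  1.49711243]
250 180 128 97
[ 0.5602 -0.0793  0.064 ]
[0.5785 0.0284 0.064 ]
[ 0.5289 -0.0181  0.064 ]
[ 0.6129 -0.0329  0.064 ]
```

>>> send_rows(
  increments="0 0 0 0.002 0.004 -0.02 0.4;0 0 0 0.002 0.004 -0.05 0.4;0 0 0 0.002 0.004 -0.08 0.4;0 0 0 0.002 0.004 -0.1 0.4;0 0 0 0.002 0.004 -0.11 0.4;0 0 0 0.002 0.004 -0.111 0.4;0 0 0 0.002 0.004 -0.111 0.1;0 0 0 0.002 0.004 -0.111 0.1;0 0 0 0.002 0.004 -0.111 0.1;0 0 0 0.002 0.004 -0.111 0.1;0 0 0 0.002 0.004 -0.111 0.1",
  grip_force=25,
)

```text
clock: 9.5
tool_pos: [0.5718, -0.0148, 0.0797]
ee_rot: [0.001, 0.084, 0.996, -0.0]
contact_force: [-1.4, -3.5, 7.1]
gripper_width: 0.0157
```

```bash
cat > st.py <<'E'
from h import *
s=get_state();q=s["ee_rot"];print(s["clock"],s["tool_pos"].round(4),"jaw",round(2*np.arctan2(q[2],q[1])-np.pi/2,3),"F",s["contact_force"].round(1),"T",s["wrist_torque"].round(2),"w",round(s["gripper_width"],4),"j7",s["qpos"][6].round(2))
sc=imaging.camera("scene")
g=sc[190:235,270:300];m=((g[...,2]>1.8*g[...,1])&(g[...,2]>50)&(g[...,1]<45)).astype(np.uint8)
ys,xs=np.nonzero(m);print("head px",len(ys),ys.mean()+190 if len(ys) else None,xs.mean()+270 if len(ys) else None)
E
python3 st.py
```

```text
9.5 [ 0.5718 -0.0148  0.0797] jaw 1.403 F [-1.4 -3.5  7.1] T [-0.76  0.49 -0.09] w 0.0157 j7 1.54
head px 81 217.7530864197531 282.98765432098764
```

Bar gripped. I turn slowly in the negative direction.

>>> send_rows(
  increments="0 0 -0.015 0 0 0 0.1;0 0 -0.03 0 0 0 0.1;0 0 -0.045 0 0 0 0.1;0 0 -0.06 0 0 0 0.1;0 0 -0.075 0 0 0 0.1;0 0 -0.09 0 0 0 0.1;0 0 -0.105 0 0 0 0.1;0 0 -0.12 0 0 0 0.1;0 0 -0.135 0 0 0 0.1;0 0 -0.15 0 0 0 0.1;0 0 -0.165 0 0 0 0.1;0 0 -0.18 0 0 0 0.1",
)

```text
clock: 10.75
tool_pos: [0.5717, -0.0149, 0.0797]
ee_rot: [0.001, 0.174, 0.985, -0.001]
contact_force: [-0.7, -2.5, -1.0]
gripper_width: 0.0154
```

```bash
python3 st.py
```

```text
10.75 [ 0.5717 -0.0149  0.0797] jaw 1.222 F [-0.7 -2.5 -1. ] T [-0.62  0.18  0.18] w 0.0154 j7 1.38
head px 77 218.01298701298703 282.94805194805195
```

>>> send_rows(
  increments="0 0 -0.015 0 0 0 0.1;0 0 -0.03 0 0 0 0.1;0 0 -0.045 0 0 0 0.1;0 0 -0.06 0 0 0 0.1;0 0 -0.075 0 0 0 0.1;0 0 -0.09 0 0 0 0.1;0 0 -0.105 0 0 0 0.1;0 0 -0.12 0 0 0 0.1;0 0 -0.135 0 0 0 0.1;0 0 -0.15 0 0 0 0.1",
)

```text
clock: 11.8
tool_pos: [0.5717, -0.0149, 0.0797]
ee_rot: [0.001, 0.248, 0.969, -0.001]
contact_force: [-1.1, -3.0, -0.6]
gripper_width: 0.016
```

```bash
python3 st.py
```

```text
11.8 [ 0.5717 -0.0149  0.0797] jaw 1.069 F [-1.1 -3.  -0.6] T [-0.68  0.34  0.19] w 0.016 j7 1.25
head px 22 216.9090909090909 280.54545454545456
```

```bash
cat >> st.py <<'E'
w=imaging.camera("wrist")
for s,c in blobs("wrist",w,(0,160,40),(6,255,255),100)[0]+blobs("wrist",w,(172,160,40),(180,255,255),100)[0]:
    if s[1]>100: print("wrist",s,c,[at("wrist",*c,z)[:2].tolist() for z in (.104,.088)])
E
python3 st.py
```

```text
11.85 [ 0.5717 -0.0149  0.0797] jaw 1.068 F [-2.  -2.9 -0.4] T [-0.75  0.3   0.08] w 0.0156 j7 1.25
head px 23 217.0 280.5652173913044
wrist [148, 319, 56, 47, 1194] [174.5, 345.5] [[0.5564, -0.0925], [0.5619, -0.1046]]
```

>>> send_rows(
  increments="0 0 -0.015 0 0 0 0.1;0 0 -0.03 0 0 0 0.1;0 0 -0.045 0 0 0 0.1;0 0 -0.06 0 0 0 0.1;0 0 -0.075 0 0 0 0.1;0 0 -0.09 0 0 0 0.1;0 0 -0.105 0 0 0 0.1;0 0 -0.12 0 0 0 0.1",
)

```text
clock: 12.75
tool_pos: [0.5717, -0.015, 0.0797]
ee_rot: [0.001, 0.306, 0.952, -0.001]
contact_force: [-2.2, -4.9, 0.7]
gripper_width: 0.0157
```

```bash
python3 st.py
```

```text
12.75 [ 0.5717 -0.015   0.0797] jaw 0.949 F [-2.2 -4.9  0.7] T [-0.81  0.49  0.16] w 0.0157 j7 1.15
head px 0 None None
wrist [164, 334, 34, 32, 334] [181.3, 350.8] [[0.5515, -0.0889], [0.556, -0.1016]]
```

>>> send_rows(
  increments="0 0 -0.015 0 0 0 0.1;0 0 -0.03 0 0 0 0.1;0 0 -0.045 0 0 0 0.1;0 0 -0.06 0 0 0 0.1;0 0 -0.075 0 0 0 0.1;0 0 -0.09 0 0 0 0.1;0 0 -0.105 0 0 0 0.1;0 0 -0.12 0 0 0 0.1",
)

```text
clock: 13.65
tool_pos: [0.5717, -0.015, 0.0797]
ee_rot: [0.001, 0.363, 0.932, -0.001]
contact_force: [-2.2, -3.7, 0.4]
gripper_width: 0.0158
```

```bash
python3 st.py
```

```text
13.65 [ 0.5717 -0.015   0.0797] jaw 0.828 F [-2.2 -3.7  0.4] T [-0.9   0.55  0.12] w 0.0158 j7 1.04
head px 0 None None
```

>>> send_rows(
  increments="0 0 -0.015 0 0 0 0.1;0 0 -0.03 0 0 0 0.1;0 0 -0.045 0 0 0 0.1;0 0 -0.06 0 0 0 0.1;0 0 -0.075 0 0 0 0.1;0 0 -0.09 0 0 0 0.1;0 0 -0.105 0 0 0 0.1;0 0 -0.12 0 0 0 0.1",
)

```text
clock: 14.55
tool_pos: [0.5716, -0.015, 0.0797]
ee_rot: [0.001, 0.418, 0.908, -0.001]
contact_force: [-3.0, -4.2, 0.6]
gripper_width: 0.0157
```

```bash
python3 st.py
```

```text
14.55 [ 0.5716 -0.015   0.0797] jaw 0.707 F [-3.  -4.2  0.6] T [-0.97  0.66  0.13] w 0.0157 j7 0.94
head px 0 None None
```

>>> send_rows(
  increments="0 0 -0.015 0 0 0 0.1;0 0 -0.03 0 0 0 0.1;0 0 -0.045 0 0 0 0.1;0 0 -0.06 0 0 0 0.1;0 0 -0.075 0 0 0 0.1;0 0 -0.09 0 0 0 0.1;0 0 -0.105 0 0 0 0.1;0 0 -0.12 0 0 0 0.1",
)

```text
clock: 15.45
tool_pos: [0.5716, -0.0151, 0.0797]
ee_rot: [0.001, 0.473, 0.881, -0.001]
contact_force: [-3.7, -3.7, 1.2]
gripper_width: 0.0158
```

```bash
python3 st.py
```

```text
15.45 [ 0.5716 -0.0151  0.0797] jaw 0.586 F [-3.7 -3.7  1.2] T [-0.9   0.7   0.17] w 0.0158 j7 0.84
head px 0 None None
```

>>> send_rows(
  increments="0 0 -0.015 0 0 0 0.1;0 0 -0.03 0 0 0 0.1;0 0 -0.045 0 0 0 0.1;0 0 -0.06 0 0 0 0.1;0 0 -0.075 0 0 0 0.1;0 0 -0.09 0 0 0 0.1;0 0 -0.105 0 0 0 0.1;0 0 -0.12 0 0 0 0.1",
)

```text
clock: 16.35
tool_pos: [0.5718, -0.0154, 0.0797]
ee_rot: [0.001, 0.526, 0.851, -0.001]
contact_force: [-1.3, -6.4, -0.3]
gripper_width: 0.0168
```

```bash
python3 st.py
```

```text
16.35 [ 0.5718 -0.0154  0.0797] jaw 0.464 F [-1.3 -6.4 -0.3] T [-1.57  0.32  0.69] w 0.0168 j7 0.73
head px 1 229.0 281.0
```

Torque jumped to 0.69 and the jaws are being prised open, so the pin has probably dropped in. I back off to relieve it, open, and look.

>>> send_rows(
  increments="0 0 0.02 0 0 0 0.1;0 0 0.045 0 0 0 0.1;0 0 0.045 0 0 0 0.1",
)

```text
clock: 16.75
tool_pos: [0.5719, -0.0155, 0.0797]
ee_rot: [0.001, 0.506, 0.862, -0.001]
contact_force: [-2.1, -4.1, -0.7]
gripper_width: 0.016
```

```bash
python3 st.py
```

```text
16.75 [ 0.5719 -0.0155  0.0797] jaw 0.509 F [-2.1 -4.1 -0.7] T [-1.1   0.47  0.23] w 0.016 j7 0.77
head px 2 229.5 282.0
```

>>> send_rows(
  increments="0 0 0.01 0 0 0 0.4;0 0 0.01 0 0 0 0.4;0 0 0.01 0 0 0 0.4;0 0 0.01 0 0 0.03 0.4;0 0 0.01 0 0 0.07 0.4;0 0 0.1 0 0 0.11 0.4;0 0 0.24 0 0 0.11 0.2;0 0 0.38 0 0 0.11 0;0 0 0.52 0 0 0.11 0;0 0 0.66 0 0 0.11 0;0 0 0.75 0 0 0.11 0;0 0 0.75 0 0 0.11 0",
)

```text
clock: 18.05
tool_pos: [0.5719, -0.0154, 0.1899]
ee_rot: [0.002, 0.155, 0.988, -0.001]
contact_force: [1.1, -0.2, -0.4]
gripper_width: 0.0005
```

```bash
python3 st.py
python3 - <<'E'
from h import *
w=imaging.camera("wrist");sc=imaging.camera("scene")
cv2.imwrite("pics/m7.png",np.hstack([cv2.resize(w[120:400,150:430],(400,400)),cv2.resize(sc[165:265,250:340],(360,400),interpolation=cv2.INTER_CUBIC)]))
E
```

```text
18.05 [ 0.5719 -0.0154  0.1899] jaw 1.259 F [ 1.1 -0.2 -0.4] T [ 0.03 -0.05 -0.02] w 0.0005 j7 1.38
head px 73 222.72602739726028 283.041095890411
wrist [208, 244, 29, 27, 534] [222.6, 257.3] [[0.5612, -0.0923], [0.5651, -0.0985]]
```

View pics/m7.png

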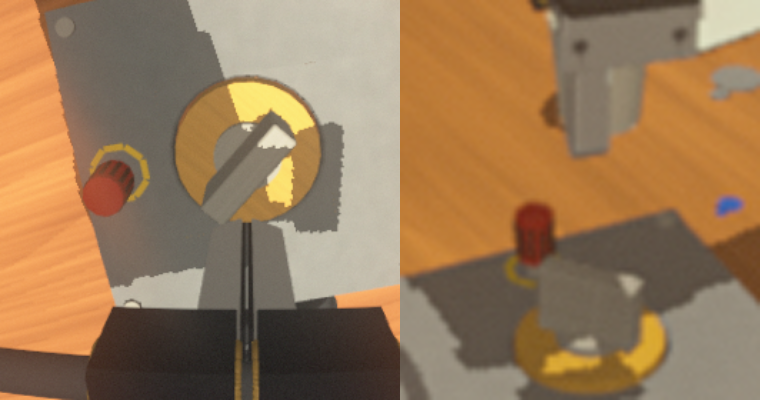

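The pin has dropped. In the scene view its head is about 5 px lower and close to the cover. I push it home with closed fingers.

>>> send_rows(
  increments="0 0 0 -0.006 -0.04 0 0;0 0 0 -0.0119 -0.078 0 0;0 0 0 -0.0119 -0.078 -0.03 0;0 0 0 -0.0119 -0.078 -0.06 0;0 0 0 -0.0119 -0.078 -0.075 0;0 0 0 -0.0119 -0.078 -0.08 0;0 0 0 -0.0119 -0.078 -0.08 0",
)

```text
clock: 18.95
tool_pos: [0.5601, -0.0933, 0.1098]
ee_rot: [0.001, 0.157, 0.988, -0.001]
contact_force: [-1.1, 0.7, 0.1]
gripper_width: 0.0001
```

>>> send_rows(
  increments="0 0 0 0 0 -0.003 0;0 0 0 0 0 -0.006 0;0 0 0 0 0 -0.008 0;0 0 0 0 0 -0.01 0;0 0 0 0 0 -0.011 0;0 0 0 0 0 -0.012 0;0 0 0 0 0 -0.012 0",
)

```text
clock: 19.65
tool_pos: [0.5604, -0.0932, 0.0982]
ee_rot: [0.002, 0.157, 0.988, -0.001]
contact_force: [-1.0, 0.6, 3.4]
gripper_width: 0.0006
```

>>> send_rows(
  increments="0 0 0 0 0 -0.001 0;0 0 0 0 0 -0.002 0;0 0 0 0 0 -0.003 0;0 0 0 0 0 -0.004 0;0 0 0 0 0 -0.004 0",
)

```text
clock: 20.15
tool_pos: [0.5607, -0.0933, 0.0946]
ee_rot: [0.002, 0.157, 0.988, -0.001]
contact_force: [-1.3, 1.3, 6.4]
gripper_width: -0.0
```

>>> send_rows(
  increments="0 0 0 0 0 -0.0005 0;0 0 0 0 0 -0.001 0;0 0 0 0 0 -0.0015 0;0 0 0 0 0 -0.0015 0",
)

```text
clock: 20.55
tool_pos: [0.5609, -0.0933, 0.0944]
ee_rot: [0.002, 0.157, 0.988, -0.0]
contact_force: [-7.4, 2.0, 21.5]
gripper_width: 0.0003
```

A firm stop at z = 0.0944 with 21 N, so the head is on the cover. I retract and check.

>>> send_rows(
  increments="0 0 0 0 0 0.01 0;0 0 0 0 0 0.04 0;0 0 0 0 0 0.08 0;0 0 0 0 0.05 0.1 0;0 0 0 0 0.08 0.1 0;0 0 0 0 0.08 0.1 0;0 0 0 0 0.08 0.1 0",
)

```text
clock: 21.25
tool_pos: [0.5608, -0.0129, 0.1946]
ee_rot: [0.003, 0.156, 0.988, -0.0]
contact_force: [0.3, -0.2, -0.4]
gripper_width: 0.0005
```

```bash
python3 st.py
python3 - <<'E'
from h import *
w=imaging.camera("wrist");sc=imaging.camera("scene")
cv2.imwrite("pics/m8.png",np.hstack([cv2.resize(w[120:400,150:430],(400,400)),cv2.resize(sc[165:265,250:340],(360,400),interpolation=cv2.INTER_CUBIC)]))
E
```

```text
21.25 [ 0.5608 -0.0129  0.1946] jaw 1.257 F [ 0.3 -0.2 -0.4] T [ 0.   -0.03 -0.01] w 0.0005 j7 1.37
head px 68 225.20588235294116 282.72058823529414
wrist [216, 240, 30, 37, 584] [230.8, 261.7] [[0.5566, -0.088], [0.5608, -0.0939]]
```

View pics/m8.png

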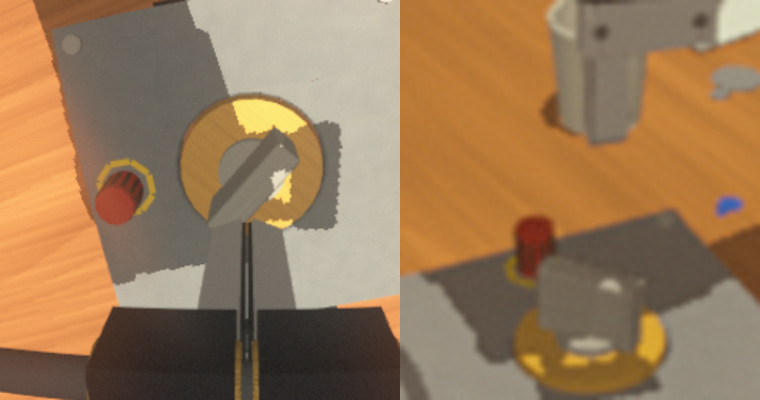

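The head now sits on the cover inside the yellow ring, upright, and the gripper is clear. I hand the job in.

```bash
python3 -c "
from h import *
print(r.sign_off())"
```

```text
the job is handed in; nothing more can be done
None
```

The lock pin is home in the mixer and the job is handed in; no verdict was reported. The run took about 21 s of the 72 s allowed.

- **Placing:** I took the smaller pin from its rest, lowered it into the yellow-ringed guide and let go. It stood on the collar without being forced.
- **Turning:** I turned the bar slowly in the negative direction. At about 0.9 rad the wrist torque jumped to 0.69 N m, roughly 7 N on the pin, so I backed off and let go. The scene camera then showed the head about 5 px lower, which fits a 16 mm drop.
- **Pushing home:** I pushed the head down with closed fingers. It moved at 3–6 N and then stopped firmly at fingertip height 94.4 mm with 21.5 N, against 94 mm expected.

In the last pictures the head sits upright on the cover inside the ring. The gripper is clear, with contact force near zero.

- **Hub position:** One hub measurement disagreed with the others by 3 mm, because the arm was still settling when the picture was taken. I re-measured before gripping.
- **Drop not seen live:** The gripper hid the pin during the last half of the turning, so I confirmed the drop by torque and a picture afterwards.
- **Bystanders:** I kept clear of the tin, cup and spatula, but did not measure their positions again at the end.

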